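# Gauge a shelf cleat against the flip stop of a saw fence

### The job

Set the wooden shelf cleat to length for sawing: flip the fence's steel flip stop all the way down, then slide the cleat, still standing on edge, flush along the fence until its end is pressed against the stop with a light, steady push (about 10 newtons, held for about a second). Let go of the cleat and flip the stop right up and back again so that it stays up, leaving the cleat exactly where it was gauged. Never ram the cleat into the stop or the fence, and leave the can, the jar and the screwdriver alone.

Things in the scene. Friction and masses are not known exactly. Their poses are not given: they have to be found in the camera images.
- stop: Aluminium carrier fixed on the saw fence; bears the hinged leaf. Origin on the bench top, in the corner where the fence's face meets the lowered leaf's gauging face. y runs along the fence, -x points out from the fence's face to the robot's side, z up. Carrier fills x 0 to 45, y 1 to 51 mm, up to 70 mm high. A gauged cleat fills x -30 to 0, y -220 to 0 mm here, its centre at (-15, -110, 30) mm.
- fence: Wooden saw fence fixed to the bench, 510 mm long, 40 mm deep, 28 mm high, axes parallel to the stop's. Origin on the bench at the foot of its front face, at the narrow saw slot; the face is x = 0, the fence runs from y -210 to +300 mm. The stop sits at y +140 to +200 mm.
- leaf (a joint): Hinge angle of the leaf: 0 = fully down (end stop), growing as it swings up and back over the fence, 2.3 = fully back (end stop). Starts up. Axis along the stop's y; a positive angle is a positive turn about that y. The hinge drags: 1 to 3 N at the pin moves it. Beyond about 1.95 it leans back and stays; let go short of that, it may sink slowly either way.
- pin (a point): Where to take the leaf's cross pin: a round steel bar 10 mm thick along the stop's y, at the leaf's end, 85 mm from the hinge axis, free from y 10 to y 59 mm of the stop's frame; this point is on its centre line at y 38. Leaf down: x -65, z 55 mm in the stop's frame; fully back: x 77, z 118. It can be pinched from above and turns between the fingers as the leaf swings.
- hinge (a point): Fixed point on the hinge axis: (20, 38, 55) mm in the stop's frame. The pin point circles it at 85 mm radius.
- blade (a point): Middle of the gauging face of the leaf's 10 mm thick steel blade (moves with the leaf). Leaf down: at (-22, 0, 33) mm in the stop's frame, the blade hanging in front of the fence's face, filling x -40 to -4, y 0 to 10, z 6 to 61 mm there. The gauging face looks to the stop's -y, towards the cleat.
- cleat: Loose straight pine cleat standing on edge on the bench in front of the fence, 220 mm long (its y, roughly along the fence), 30 mm wide (x), 60 mm high, 0.15 to 0.28 kg. Origin at the centre of its underside. It stands 32 mm higher than the fence, so it can be pinched across its width above the fence. Starts 25 to 55 mm off the fence and 30 to 90 mm short of the stop.
- cleat_mid (a point): Centre of the cleat, half-way up (30 mm above its underside), axes as the cleat's.
- can: Bystander: food can, 74 mm across, 110 mm high, behind the fence; origin under its centre. Leave alone.
- jar: Bystander: jar, 68 mm across, 100 mm high, to the robot's right; origin under its centre. Leave alone.
- screwdriver: Bystander: screwdriver lying on the bench behind the fence. Leave alone.
Things that resemble listed ones, but are neither listed nor needed, are in the scene too. What is meant by the cleat is not pink, purple or turquoise, and is the larger of those in its own colour.

How it is judged:
On the way, in this order (a step that is already met when the one before it is completed fails the run):
1. the flip stop is fully down (leaf within 0.05 rad of its end stop) (value of joint leaf below 0.05 rad), for 0.2 s.
2. the stop still down, the cleat, flush along the fence and its end at the stop, is pressed on the stop with more than 6 N for half a second (value of joint leaf below 0.06 rad and contact force between cleat and stop above 6 N and x of cleat_mid in the frame of stop between -0.0175 and -0.0125 m and y of cleat_mid in the frame of stop between -0.1125 and -0.1075 m and angle between the y axis of cleat and the y axis of stop, either way round below 0.025 rad and angle between cleat's own z axis and vertical below 0.05 rad), for 0.5 s.
At the end, for the whole second after the job is handed in: The leaf is up and back (beyond 1.95 rad); the cleat stands on edge at rest where it was gauged: against the fence and with its end at the gauging plane, each within 2.5 mm, and parallel to the fence within 0.025 rad; nothing is touched by the robot (value of joint leaf above 1.95 rad and linear speed of cleat below 0.01 m/s and x of cleat_mid in the frame of stop between -0.0175 and -0.0125 m and y of cleat_mid in the frame of stop between -0.1125 and -0.1075 m and angle between the y axis of cleat and the y axis of stop, either way round below 0.025 rad and angle between cleat's own z axis and vertical below 0.05 rad).
It fails at once if the cleat is rammed on the stop (over 18 N) (contact force between cleat and stop above 18 N).
It fails at once if the cleat is rammed on the fence (over 18 N) (contact force between cleat and fence above 18 N).
It fails at once if the can is moved by more than 20 mm (distance of can from where it was at the start of the episode above 0.02 m).
It fails at once if the jar is moved by more than 20 mm (distance of jar from where it was at the start of the episode above 0.02 m).
It fails at once if the screwdriver is moved by more than 20 mm (distance of screwdriver from where it was at the start of the episode above 0.02 m).
It also fails if it takes over 72 s, if anything falls off the work surface, if the arm or the gripper's body presses on something with over 40 N, if the wrist force passes 120 N, or if a joint passes its speed limit or range.

### The arm

A 6-joint arm with a two-finger parallel gripper is mounted at the origin on the work surface. World frame = base frame: x ahead of the robot, y to its left, z up, the work surface at z = 0. Lengths are in m, angles in rad, forces in N, time in s.
With the tool pointing down it reaches from about 0.425 to 0.925 m from the base axis. Payload 12.5 kg.
Tool frame: the origin (TCP) lies on the centre line of the jaws, within the pads' length; the fingertips stand 14 mm ahead of it and the grasp point (between the pads) lies 5 mm behind it; x points along the fingers, y is the direction in which the jaws open and shut, and the axes are right-handed (so a half turn about x gives the same grasp; the last joint's range is limited). The gripper opens to 85 mm and grips with 20 to 120 N. Pads are 22 mm wide; open, the fingers measure 114 mm over their backs; the gripper's body (76 mm by 85 mm) begins 54 mm behind the grasp point. The pads swing forward as they close: fully open they stand 13 mm farther back than shut.
Start: joints at [-1.29, 0.491, 1.559, -0, 1.092, -0.106], TCP at [0.236, -0.579, 0.245] pointing down, gripper open.
Joint ranges: [-3.1, 3.1], [-0.84, 2.19], [0.05, 2.79], [-1.13, 4.28], [0.06, 2.93], [-2.69, 2.69]. Speed limits (rad/s): [2.22, 2.22, 2.79, 3.14, 3.14, 3.14].

### API

Orientations are given as a rotation vector (axis times angle).
In Python, from plant import env, imaging, job gives the robot as it stands. The module is installed in compiled form; this text tells all that it offers.
- The arm moves only by the shell command python3 -m pendant 'ROWS' [FORCE]. ROWS is JSON, a list of rows, each a list of 7 numbers: the shift along the tool's x, y, z in cm, then the turn, a rotation vector about the tool's x, y, z in degrees, then the opening, from -1 (shut) to 1 (fully open). A call has exactly 8 rows; each row is the pose to reach, as a shift and turn from the pose commanded when the call began, along the tool's axes at that moment; what a row does not reach only later rows make up. A row lasts 1/12 s, in which the tool goes at most 41.7 mm and 7.16 degrees, less where a joint would pass 70% of its speed; a pose out of reach is approached as far as the arm can. A call with a gripper value outside its range is refused whole. The fingers move at their own pace and stop on an object; FORCE is the grip in N (left out, the last holds). Time passes only in rows, so rows that repeat a pose let the fingers close, or fill a call up. It gives the time, the measured TCP pose, the force and the opening at its end, in the units of the state.
- env.get_obs(): the state, without advancing time (a new reading comes with each control period).
- imaging.read_camera(name): name is "scene" or "top" or "wrist"; returns (picture, depth): 480x640x3 uint8, red, green, blue; 480x640 float32, m along the optical axis (not along the pixel's ray), 0 where there is no reading.
- imaging.camera_model(name): a dict with "camera_matrix" (3x3 intrinsics, pixels), "position" and "rotation" of the camera in the world; the wrist camera has in their place "tool_from_camera" (4x4, takes a point from camera to tool coordinates, whose origin is the TCP and whose axes are the tool frame's). Camera axes: x right, y down, z forward; pixel columns grow to the right and rows downward; lengths in m; the calibration is good to about 2 mm. A picture is of the moment at which its call begins: read the wrist's pose just before it. camera_model takes no time and is no camera call.
- job.sign_off(): hands the job in, once; it reports no verdict.
The state is a dict: "t": time; "joints": joint angles; "qvel": joint speeds; "tau": joint torques, N m; "ee_pos": TCP position; "ee_rot": TCP orientation; "force": force on the tool from outside, world axes, zero at the start; "moment": the same for the moment, N m; "grip_width": opening from 0.0 (shut) to 1.0 (fully open).
Only numpy, scipy, OpenCV 4.12 (cv2) and the standard library are available. Lean on these libraries where they do the work, as an engineer would, in place of code of your own. Each camera call takes 0.05 s, during which the arm holds its last target.

## Working session

There is one attempt and no reset: what is moved stays moved. The work goes in short steps, Python scripts to look and compute and a shell command to move; the robot and the scene stay as the last step left them, time stands still between calls to the robot, and variables do not carry over. Pictures are saved under pics/ and viewed, and the job is handed in when it is done.

```bash
mkdir -p pics; ls
python3 - <<'E'
from plant import env, imaging, job
import cv2
print(env.get_obs())
for n in("scene","top"):
    p,d=imaging.read_camera(n); cv2.imwrite(f"pics/{n}0.png",p[:,:,::-1]); 
    import numpy as np; np.savez(f"{n}0.npz",p=p,d=d); print(n,imaging.camera_model(n))
print(imaging.camera_model("wrist"))
E
```

```text
pics
{'t': 0.0, 'joints': array([-1.28961057e+00,  4.91569697e-01,  1.55945043e+00,  7.54877444e-06,
        1.09168201e+00, -1.05595086e-01]), 'qvel': array([ 0.0011216 , -0.00223158, -0.00107375, -0.00172298,  0.0001192 ,
       -0.00036464]), 'tau': array([-2.45420313e-03, -6.18456745e+01, -2.61596096e+01, -2.07710477e-04,
        4.02232952e-03, -7.62982467e-06]), 'ee_pos': array([ 0.23572369, -0.57862123,  0.24472109]), 'ee_rot': array([ 2.00983519,  0.39474897, -2.01002077]), 'force': array([0.728494  , 0.05783784, 0.58612589]), 'moment': array([-0.02914426, -0.00015685,  0.0110145 ]), 'grip_width': 0.9998578343738683}
scene {'camera_matrix': array([[583.58638992,   0.        , 322.85961894],
       [  0.        , 583.58638992, 233.53297083],
       [  0.        ,   0.        ,   1.        ]]), 'position': array([1.20949064, 0.6811874 , 1.14393539]), 'rotation': array([-1.02167234, -2.50902898,  0.94203647])}
top {'camera_matrix': array([[582.69521498,   0.        , 316.76334622],
       [  0.        , 582.69521498, 236.19179292],
       [  0.        ,   0.        ,   1.        ]]), 'position': array([0.42465491, 0.0129595 , 1.22768297]), 'rotation': array([-2.19744646,  2.13658327, -0.12120893])}
{'camera_matrix': array([[337.42174898,   0.        , 314.47476287],
       [  0.        , 337.42174898, 239.43025191],
       [  0.        ,   0.        ,   1.        ]]), 'tool_from_camera': array([[ 1.35866352e-04, -2.80855773e-01,  9.59749976e-01,
        -1.30469703e-01],
       [ 9.99998715e-01, -1.49513686e-03, -5.79092481e-04,
         1.66675639e-05],
       [ 1.59759903e-03,  9.59748821e-01,  2.80855209e-01,
        -7.07577466e-02],
       [ 0.00000000e+00,  0.00000000e+00,  0.00000000e+00,
         1.00000000e+00]])}
```

View pics/scene0.png

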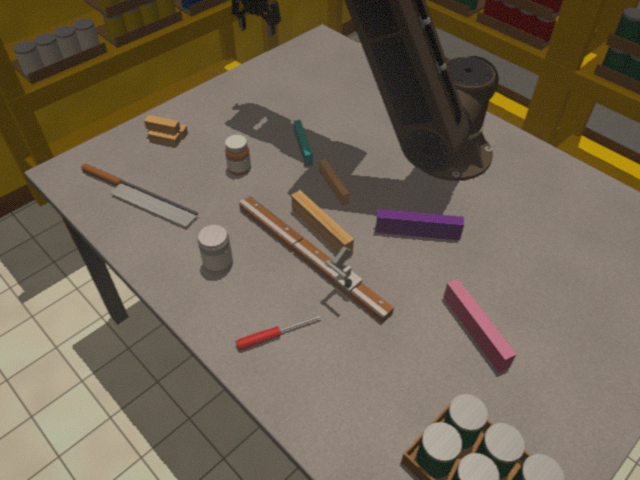

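View pics/top0.png

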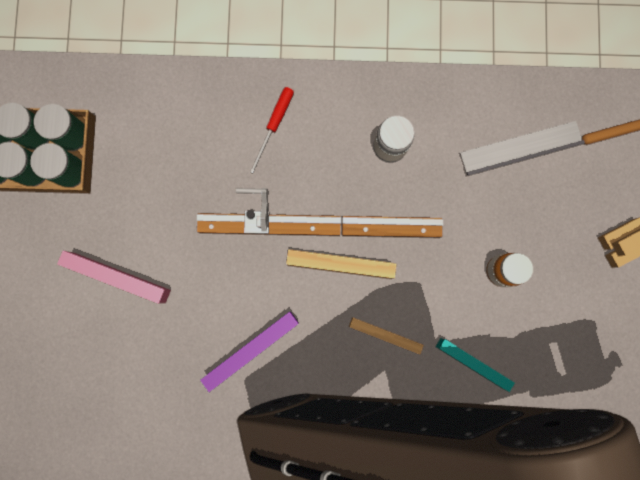

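```bash
cat > h.py <<'E'
import numpy as np, cv2
from scipy.spatial.transform import Rotation as R
from plant import env, imaging
def ray(cam,uv,z):
    "pixel -> point at world height z"
    m=imaging.camera_model(cam); K=m["camera_matrix"]; Rm=R.from_rotvec(m["rotation"]).as_matrix()
    uv=np.atleast_2d(np.asarray(uv,float)); d=np.c_[uv,np.ones(len(uv))]@np.linalg.inv(K).T@Rm.T
    return m["position"]+d*((z-m["position"][2])/d[:,2])[:,None]
def cloud(cam,d):
    m=imaging.camera_model(cam); K=m["camera_matrix"]; Rm=R.from_rotvec(m["rotation"]).as_matrix()
    v,u=np.mgrid[:480,:640]; p=np.stack([(u-K[0,2])/K[0,0]*d,(v-K[1,2])/K[1,1]*d,d],-1)
    return p@Rm.T+m["position"]
def cloudw(d,o):
    m=imaging.camera_model("wrist"); K=m["camera_matrix"];T=m["tool_from_camera"]
    v,u=np.mgrid[:480,:640]; p=np.stack([(u-K[0,2])/K[0,0]*d,(v-K[1,2])/K[1,1]*d,d],-1)
    p=p@T[:3,:3].T+T[:3,3]
    return p@R.from_rotvec(o["ee_rot"]).as_matrix().T+o["ee_pos"]
E
python3 - <<'E'
from h import *
t=np.load("top0.npz");p=t['p'];d=t['d']
cv2.imwrite("pics/topz.png",cv2.resize(p[170:290,190:450,::-1],None,fx=3,fy=3,interpolation=cv2.INTER_CUBIC))
s=np.load("scene0.npz")['p'];cv2.imwrite("pics/scz.png",cv2.resize(s[180:330,230:410,::-1],None,fx=4,fy=4,interpolation=cv2.INTER_CUBIC))
c=cloud("top",d)
print(R.from_rotvec(env.get_obs()["ee_rot"]).as_matrix())
hsv=cv2.cvtColor(p,cv2.COLOR_RGB2HSV)
for u,v in[(342,264),(310,226),(400,228),(205,218),(400,220),(257,223),(252,190),(265,200),(300,150),(386,336)]: print(u,v,hsv[v,u],c[v,u].round(4))
# top of cleat by height
m=((c[...,2]>.05)&(c[...,2]<.07)).astype(np.uint8); m[:240]=0;m[290:]=0;m[:,:280]=0;m[:,410:]=0
cs,_=cv2.findContours(m,0,2);k=max(cs,key=cv2.contourArea);r=cv2.minAreaRect(k);b=cv2.boxPoints(r)
w=ray("top",b,.06);print(r,w.round(4),w.mean(0)); print([np.linalg.norm(w[i]-w[i-1]) for i in range(4)])
E
```

```text
[[-2.92334898e-04  3.77291671e-01 -9.26094439e-01]
 [ 9.05490854e-04 -9.26093999e-01 -3.77291778e-01]
 [-9.99999547e-01 -9.48865598e-04 -7.09045628e-05]]
342 264 [ 19 115 208] [ 0.4972 -0.0414  0.0593]
310 226 [ 14 133 171] [0.5754 0.0253 0.0336]
400 228 [ 15 165 175] [ 0.5777 -0.162   0.0243]
205 218 [ 42   6 209] [0.5862 0.243  0.0317]
400 220 [ 45   7 209] [ 0.5931 -0.1603  0.0346]
257 223 [ 30   6 199] [0.5739 0.1312 0.0698]
252 190 [ 17  19 188] [0.6298 0.1374 0.1277]
265 200 [ 14  23 142] [0.614  0.1133 0.1108]
300 150 [ 11  32 167] [0.7428 0.0519 0.0045]
386 336 [ 16 136 131] [ 0.3557 -0.1343  0.0389]
((340.7164611816406, 263.8332824707031), (109.5089340209961, 15.145539283752441), 7.399595260620117) [[ 0.4934  0.072   0.06  ]
 [ 0.5237  0.0691  0.06  ]
 [ 0.5014 -0.1496  0.06  ]
 [ 0.4712 -0.1461  0.06  ]] [ 0.49742263 -0.03865913  0.06      ]
[np.float64(0.21926434345762436), np.float64(0.030446534644089945), np.float64(0.2198802724844625), np.float64(0.030397112156033988)]
```

View pics/topz.png

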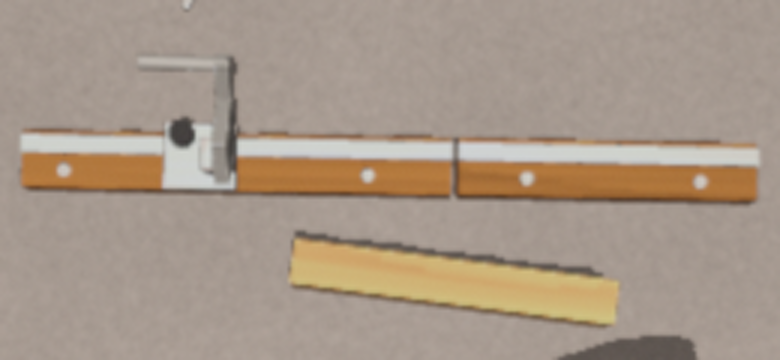

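View pics/scz.png

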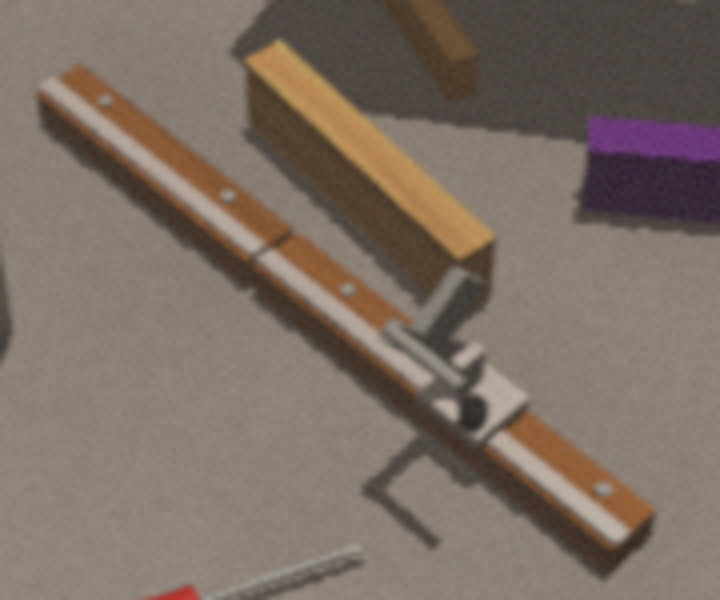

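Run:
```python
from h import *
t=np.load("top0.npz");p=t['p'];d=t['d'];c=cloud("top",d)
hsv=cv2.cvtColor(p,cv2.COLOR_RGB2HSV)
m=((hsv[...,1]>90)&(hsv[...,0]<25)).astype(np.uint8)
f=np.zeros_like(m);f[205:242,190:450]=m[205:242,190:450]
# lower edge / columns
us=[u for u in range(203,440) if f[:,u].any() and not 244<=u<=270 and abs(u-342)>4]
lo=np.array([np.nonzero(f[:,u])[0].max()+.5 for u in us]);hi=np.array([np.nonzero(f[:,u])[0].min()-.5 for u in us])
for z in(0,.028):
    w=ray("top",np.c_[us,lo],z);k=np.polyfit(w[:,1],w[:,0],1);print("low edge z",z,k,np.std(w[:,0]-np.polyval(k,w[:,1])))
w=ray("top",np.c_[us,hi],.028);print("strip edge",np.polyfit(w[:,1],w[:,0],1))
# ends of the fence
r=f[226:236].any(0);x=np.nonzero(r)[0];print("ends",x.min(),x.max(),ray("top",[[x.min()-.5,229],[x.max()+.5,229]],.028))
print("slot",[ (u,int(p[231,u].sum())) for u in range(338,347)],ray("top",[[341.7,225]],.028))
# carrier
g=(c[...,2]>.055)&(c[...,2]<.085);g[:205]=0;g[240:]=0;g[:,:235]=0;g[:,280:]=0
v,u=np.nonzero(g);print("carrier px",u.min(),u.max(),v.min(),v.max());print(ray("top",[[268.3,232.8],[244.5,232.6],[244.5,211]],.07))
# pin & leaf
g=(c[...,2]>.09)&(c[...,2]<.2);g[:180]=0;g[240:]=0;g[:,:230]=0;g[:,280:]=0
v,u=np.nonzero(g);q=c[g];print(len(q));
a=(u<258)&(v<200);print(q[a].mean(0),q[a].min(0),q[a].max(0));
print(u[a].min(),u[a].max(),v[a].min(),v[a].max(),ray("top",[[236,190.5],[262,190.5]],.12))
for nm in("scene",):
    s=np.load("scene0.npz");C=cloud(nm,s['d'])
    for (zx,zy) in[(390,328),(425,355),(460,382),(460,275)]:
        U,V=int(230+zx/4),int(180+zy/4);print(U,V,C[V,U].round(4))
```

```text
low edge z 0 [-0.00939129  0.56147948] 0.0006601612028510859
low edge z 0.028 [-0.00939129  0.55836167] 0.0006451047802436767
strip edge [-0.0237223   0.59722288]
ends 197 441 [[ 0.56318252  0.26024073  0.028     ]
 [ 0.5776158  -0.24766201  0.028     ]]
slot [(338, 349), (339, 364), (340, 386), (341, 301), (342, 256), (343, 321), (344, 344), (345, 344), (346, 345)] [[ 0.58009052 -0.04032336  0.028     ]]
carrier px 246 268 208 227
[[0.55476235 0.10787503 0.07      ]
 [0.55381528 0.15541971 0.07      ]
 [0.59741227 0.15721793 0.07      ]]
391
[0.62781305 0.14796268 0.12635719] [0.62337426 0.12776816 0.12020793] [0.6321922  0.16836111 0.13213126]
236 257 189 193 [[0.62938383 0.16899912 0.12      ]
 [0.63082304 0.11893165 0.12      ]]
327 262 [0.6301 0.1133 0.125 ]
336 268 [0.6276 0.1391 0.1248]
345 275 [0.6287 0.1678 0.1273]
345 248 [0.5739 0.1146 0.128 ]
```

```bash
python3 -m pendant '[[0,-52.3,-63.6,-69,0,0,1],[0,-52.3,-63.6,-69,0,0,1],[0,-52.3,-63.6,-69,0,0,1],[0,-52.3,-63.6,-69,0,0,1],[0,-52.3,-63.6,-69,0,0,1],[0,-52.3,-63.6,-69,0,0,1],[0,-52.3,-63.6,-69,0,0,1],[0,-52.3,-63.6,-69,0,0,1]]'; python3 -c "
from h import *
o=env.get_obs();print(o['ee_pos'],R.from_rotvec(o['ee_rot']).as_matrix().round(4),o['joints'])"
```

```text
t: 0.77
ee_pos: [0.3948, -0.2837, 0.2452]
ee_rot: [1.339, 1.12, -1.339]
force: [1.3, -1.4, 1.5]
grip_width: 1.005
[ 0.39478527 -0.28373637  0.24524448] [[-1.000e-04  9.842e-01 -1.772e-01]
 [ 0.000e+00 -1.772e-01 -9.842e-01]
 [-1.000e+00 -1.000e-04 -0.000e+00]] [-7.59117991e-01  2.94610933e-01  1.88938664e+00 -5.64138601e-05
  9.57674129e-01 -5.80925641e-01]
```

```bash
python3 -m pendant '[[0,15.3,-46.3,-11.4,0,0,1],[0,15.3,-46.3,-11.4,0,0,1],[0,15.3,-46.3,-11.4,0,0,1],[0,15.3,-46.3,-11.4,0,0,1],[0,15.3,-46.3,-11.4,0,0,1],[0,15.3,-46.3,-11.4,0,0,1],[0,15.3,-46.3,-11.4,0,0,1],[0,15.3,-46.3,-11.4,0,0,1]]'; python3 -c "
from h import *
o=env.get_obs();print(o['ee_pos'],R.from_rotvec(o['ee_rot']).as_matrix().round(4),o['joints'])
p,d=imaging.read_camera('wrist');cv2.imwrite('pics/w1.png',p[:,:,::-1]);np.savez('w1.npz',p=p,d=d,**o)"
```

```text
t: 1.43
ee_pos: [0.5556, 0.0086, 0.2452]
ee_rot: [1.198, 1.216, -1.198]
force: [0.7, -0.2, 0.5]
grip_width: 1.004
[0.55561926 0.00855252 0.24515179] [[-3.000e-04  9.999e-01  1.520e-02]
 [-1.000e-04  1.520e-02 -9.999e-01]
 [-1.000e+00 -3.000e-04  1.000e-04]] [-1.03432239e-01  3.92858680e-01  1.73061417e+00 -1.29815469e-04
  1.01838352e+00 -1.18544277e-01]
```

View pics/w1.png

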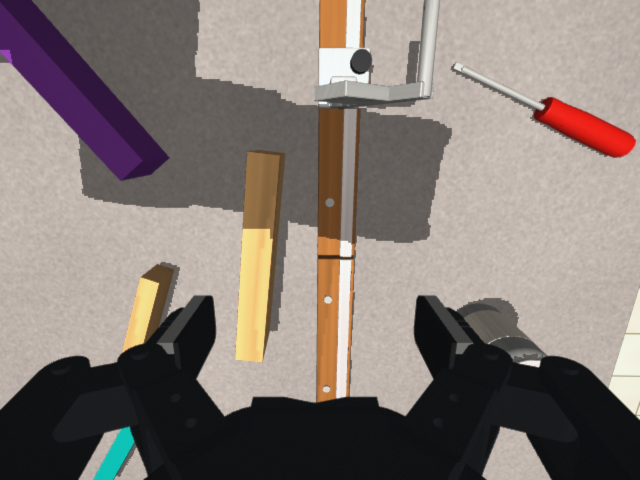

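```bash
cat >> h.py <<'E'
def rayw(o,uv,z):
    m=imaging.camera_model("wrist"); K=m["camera_matrix"];T=m["tool_from_camera"];Rt=R.from_rotvec(o["ee_rot"]).as_matrix()
    c=Rt@T[:3,3]+o["ee_pos"]
    uv=np.atleast_2d(np.asarray(uv,float)); d=np.c_[uv,np.ones(len(uv))]@np.linalg.inv(K).T@T[:3,:3].T@Rt.T
    return c+d*((z-c[2])/d[:,2])[:,None]
E
python3 - <<'E'
from h import *
o=np.load("w1.npz");p=o['p'];c=cloudw(o['d'],o)
hsv=cv2.cvtColor(p,cv2.COLOR_RGB2HSV)
m=(hsv[...,1]>100)&(hsv[...,0]<25)
vs=[v for v in range(115,395) if m[v,310:330].any()]
# subpixel: saturation 50% crossing
S=hsv[...,1].astype(float)
e=[]
for v in vs:
    r=S[v,308:332];hi=r[14:18].mean();lo=r[:5].mean();th=(hi+lo)/2
    i=np.nonzero(r>th)[0][0]; e.append((308+i-1+(th-r[i-1])/(r[i]-r[i-1]),v))
e=np.array(e)
for z in(0,.028):
    w=rayw(o,e,z);k=np.polyfit(w[:,1],w[:,0],1);res=w[:,0]-np.polyval(k,w[:,1]);g=abs(res)<.001;k=np.polyfit(w[g,1],w[g,0],1);print(z,k,res.std(),np.polyval(k,.107))
print("slot",rayw(o,[[320,257]],.028)[0])
print("carrier corner y=1",rayw(o,[[320,105.5]],.07),rayw(o,[[320,47.5]],.07))
# pin
for v in(5,20,40,60,80):
    r=np.nonzero((hsv[v,415:450,1]<25)&(hsv[v,415:450,2]>120))[0]+415
    print(v,r.min(),r.max(),rayw(o,[[(r.min()+r.max())/2,v]],.12)[0].round(4),c[v,428].round(4))
# cleat
cs,_=cv2.findContours(((hsv[...,1]>70)&(hsv[...,0]<28)).astype(np.uint8)[140:370,225:300].copy(),0,2)
k=max(cs,key=cv2.contourArea)+[225,140];r=cv2.minAreaRect(k);print(r)
print("cleat top corners",rayw(o,[[247,151],[276,152],[236,360],[263,361]],.06).round(4))
E
```

```text
0 [-0.00842157  0.5584821 ] 0.00021925999218250252 0.5575809880858746
0.028 [-0.00842157  0.55820768] 0.00020291546553806463 0.557306574653689
slot [ 0.56153368 -0.04184703  0.028     ]
carrier corner y=1 [[0.55817616 0.10832507 0.07      ]] [[0.55737992 0.15212802 0.07      ]]
5 416 449 [0.6302 0.1661 0.12  ] [0.6247 0.1631 0.1288]
20 415 449 [0.6308 0.1575 0.12  ] [0.5541 0.0796 0.3756]
40 416 449 [0.6325 0.1458 0.12  ] [0.6264 0.1431 0.1303]
60 420 449 [0.6352 0.1337 0.12  ] [0.6277 0.1315 0.1301]
80 419 447 [0.6356 0.1212 0.12  ] [0.6291 0.1196 0.1297]
((256.7030334472656, 255.53262329101562), (38.29240417480469, 211.35531616210938), 5.04245138168335)
cleat top corners [[ 0.4929  0.0699  0.06  ]
 [ 0.5192  0.0694  0.06  ]
 [ 0.4716 -0.1505  0.06  ]
 [ 0.5009 -0.1514  0.06  ]]
```

```bash
python3 -m pendant '[[0,7.35,-13.7,0.4,0,0,1],[0,7.35,-13.7,0.4,0,0,1],[0,7.35,-13.7,0.4,0,0,1],[0,7.35,-13.7,0.4,0,0,1],[3,7.35,-13.7,0.4,0,0,1],[5,7.35,-13.7,0.4,0,0,1],[5,7.35,-13.7,0.4,0,0,1],[5,7.35,-13.7,0.4,0,0,1]]'; python3 -c "
from h import *
o=env.get_obs();print(o['ee_pos'],R.from_rotvec(o['ee_rot']).as_matrix().round(4),o['joints'])
p,d=imaging.read_camera('wrist');cv2.imwrite('pics/w2.png',p[:,:,::-1]);np.savez('w2.npz',p=p,d=d,**o)"
```

```text
t: 2.15
ee_pos: [0.6262, 0.1444, 0.1946]
ee_rot: [1.202, 1.214, -1.205]
force: [0.5, -0.5, -0.3]
grip_width: 0.999
[0.62622821 0.1443963  0.19457818] [[-2.3e-03  1.0e+00  8.0e-03]
 [-4.0e-04  8.0e-03 -1.0e+00]
 [-1.0e+00 -2.3e-03  4.0e-04]] [ 1.23928674e-01  5.67237305e-01  1.56660173e+00 -9.91637791e-05
  1.01010163e+00  1.15959227e-01]
```

View pics/w2.png

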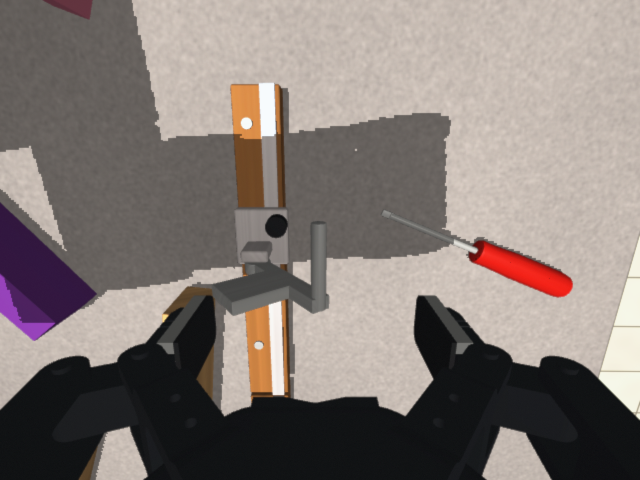

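```bash
python3 -m pendant '[[4,0.1,-0.2,0,0,0,1],[7.5,0.1,-0.2,0,0,0,1],[7.5,0.1,-0.2,0,0,0,0],[7.5,0.1,-0.2,0,0,0,-1],[7.5,0.1,-0.2,0,0,0,-1],[7.5,0.1,-0.2,0,0,0,-1],[7.5,0.1,-0.2,0,0,0,-1],[7.5,0.1,-0.2,0,0,0,-1]]' 25; python3 -c "
from h import *
o=env.get_obs();print(o['ee_pos'],R.from_rotvec(o['ee_rot']).as_matrix().round(4),o['force'],o['grip_width'])
p,d=imaging.read_camera('wrist');cv2.imwrite('pics/w3.png',p[:,:,::-1])"
```

```text
t: 2.87
ee_pos: [0.628, 0.1465, 0.1219]
ee_rot: [1.205, 1.211, -1.202]
force: [-0.5, -0.0, -0.2]
grip_width: 0.144
[0.6280424  0.14647762 0.12189402] [[ 2.3e-03  1.0e+00  7.9e-03]
 [ 2.0e-04  7.9e-03 -1.0e+00]
 [-1.0e+00  2.3e-03 -2.0e-04]] [-0.49067724 -0.01281068 -0.18785353] 0.1442283215711477
```

View pics/w3.png

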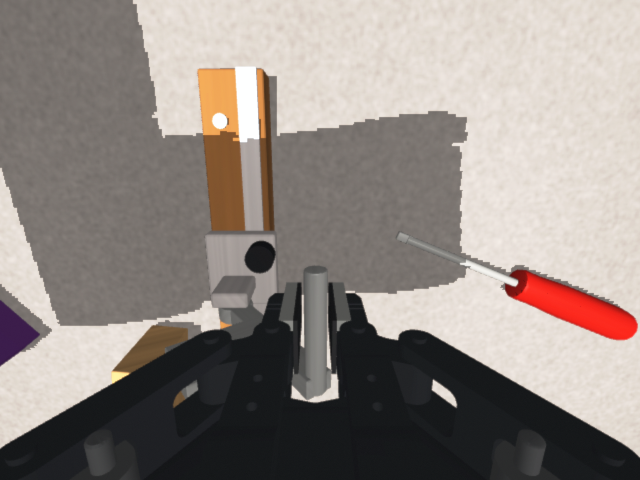

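```bash
python3 -m pendant '[[0,0,0,0,0,0,-1],[0,0,0,0,0,0,-1],[-0.77,-1.24,0,0,0,0,-1],[-1.33,-2.61,0,0,0,0,-1],[-1.64,-4.06,0,0,0,0,-1],[-1.69,-5.54,0,0,0,0,-1],[-1.48,-7.01,0,0,0,0,-1],[-1.02,-8.42,0,0,0,0,-1]]' 25; python3 -c "
from h import *
o=env.get_obs();print(o['ee_pos'],R.from_rotvec(o['ee_rot']).as_matrix().round(4),o['force'],o['grip_width'])
p,d=imaging.read_camera('wrist');cv2.imwrite('pics/w4.png',p[:,:,::-1])
print(env.get_obs()['ee_pos'],env.get_obs()['force'])"
```

```text
t: 3.58
ee_pos: [0.5438, 0.1458, 0.1317]
ee_rot: [1.205, 1.21, -1.2]
force: [3.4, -0.4, 3.0]
grip_width: 0.101
[0.54383991 0.14583236 0.13173019] [[ 4.1e-03  1.0e+00  8.0e-03]
 [ 3.0e-04  8.0e-03 -1.0e+00]
 [-1.0e+00  4.1e-03 -3.0e-04]] [ 3.40144661 -0.36787386  3.02675886] 0.10085175190670177
[0.54071403 0.14584649 0.130493  ] [-3.60016048  0.76125538  7.88614647]
```

View pics/w4.png

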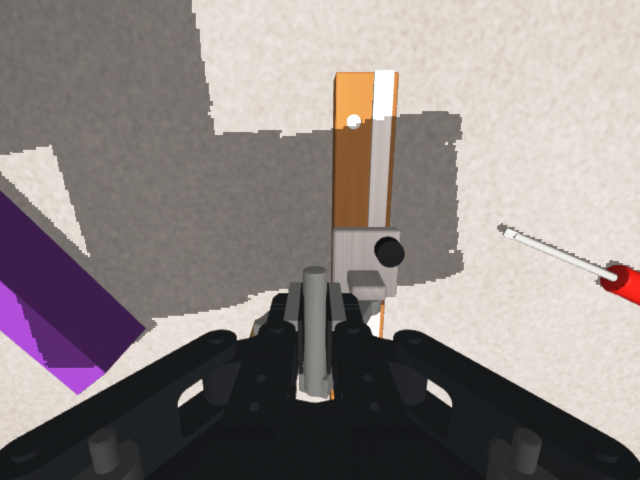

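```bash
python3 -m pendant '[[0.69,-1.31,0,0,0,0,-1],[1.6,-2.48,0,0,0,0,-1],[2.7,-3.47,0,0,0,0,-1],[3.96,-4.25,0,0,0,0,-1],[5.33,-4.81,0,0,0,0,-1],[6.64,-5.10,0,0,0,0,-1],[7.3,-5.18,0,0,0,0,-1],[7.6,-5.18,0,0,0,0,-1]]' 25; python3 -c "
from h import *
p,d=imaging.read_camera('wrist');cv2.imwrite('pics/w5.png',p[:,:,::-1])
p,d=imaging.read_camera('scene');cv2.imwrite('pics/s5.png',p[:,:,::-1])
o=env.get_obs();print(o['ee_pos'],R.from_rotvec(o['ee_rot']).as_matrix().round(4),o['force'],o['grip_width'])
"
```

```text
t: 4.3
ee_pos: [0.4925, 0.1455, 0.054]
ee_rot: [1.204, 1.212, -1.202]
force: [2.4, 1.4, 9.5]
grip_width: 0.104
[0.49247578 0.14550151 0.0543683 ] [[ 1.0e-03  1.0e+00  7.9e-03]
 [ 1.0e-04  7.9e-03 -1.0e+00]
 [-1.0e+00  1.0e-03 -1.0e-04]] [ 3.52028659  1.21647767 -1.48097633] 0.10479700243807448
```

View pics/w5.png

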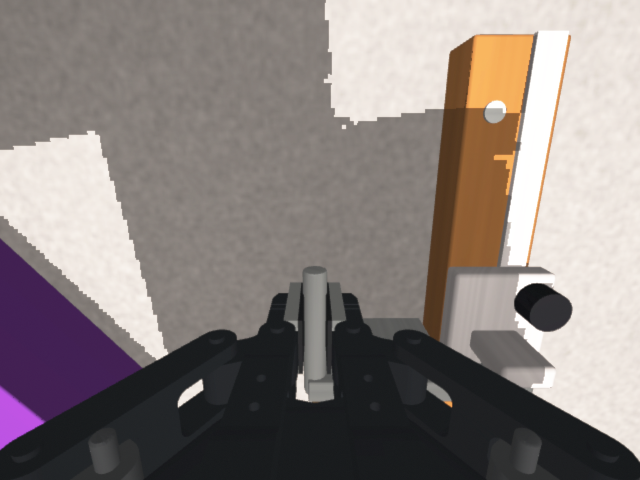

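View pics/s5.png

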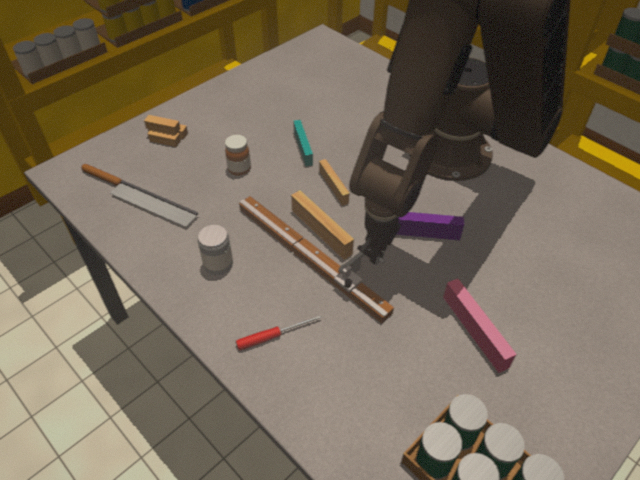

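```bash
python3 -m pendant '[[0.1,0,0,0,0,0,-1],[0.2,0,0,0,0,0,-1],[0.3,0,0,0,0,0,-1],[0.4,0,0,0,0,0,-1],[0.4,0,0,0,0,0,-1],[0.4,0,0,0,0,0,-1],[0.4,0,0,0,0,0,-1],[0.4,0,0,0,0,0,-1]]' 25
```

```text
t: 5.07
ee_pos: [0.4926, 0.1456, 0.0531]
ee_rot: [1.205, 1.211, -1.2]
force: [-2.9, -0.3, 35.3]
grip_width: 0.105
```

```bash
python3 -m pendant '[[-0.3,0,0,0,0,0,-1],[-0.3,0,0,0,0,0,0],[-0.3,0,0,0,0,0,0],[-0.3,0,0,0,0,0,0],[-4,0,0,0,0,0,0],[-8,0,0,0,0,0,0],[-12,0,0,0,0,0,0.2],[-12,0.3,3,0,0,0,0.2]]' 25
python3 -m pendant '[[0,0.3,4,5.9,0,0,0.3],[0,0.3,8,5.9,0,0,0.3],[0,0.3,12,5.9,0,0,0.3],[0,0.3,15.6,5.9,0,0,0.3],[0,0.3,15.6,5.9,0,0,0.3],[0,0.3,15.6,5.9,0,0,0.3],[0,0.3,15.6,5.9,0,0,0.3],[0,0.3,15.6,5.9,0,0,0.3]]' 25
python3 -c "
from h import *
o=env.get_obs();print(o['ee_pos'],R.from_rotvec(o['ee_rot']).as_matrix().round(4),o['force'],o['grip_width'])
p,d=imaging.read_camera('wrist');cv2.imwrite('pics/w6.png',p[:,:,::-1]);np.savez('w6.npz',p=p,d=d,**o)
p,d=imaging.read_camera('scene');cv2.imwrite('pics/s6.png',cv2.resize(p[130:350,180:440,::-1],None,fx=3,fy=2.7))
p,d=imaging.read_camera('top');cv2.imwrite('pics/t6.png',p[:,:,::-1]);np.savez('t6.npz',p=p,d=d)
"
```

```text
t: 5.73
ee_pos: [0.4964, 0.118, 0.1762]
ee_rot: [1.206, 1.21, -1.195]
force: [1.2, -0.2, 0.3]
grip_width: 0.599
t: 6.4
ee_pos: [0.4988, -0.0396, 0.1702]
ee_rot: [1.278, 1.164, -1.279]
force: [0.0, 0.2, -0.8]
grip_width: 0.653
[ 0.4987773  -0.03961371  0.17020948] [[-9.000e-04  9.956e-01 -9.380e-02]
 [ 2.000e-04 -9.380e-02 -9.956e-01]
 [-1.000e+00 -9.000e-04 -1.000e-04]] [ 0.04937878  0.16858039 -0.78701545] 0.6528580024188695
```

View pics/w6.png

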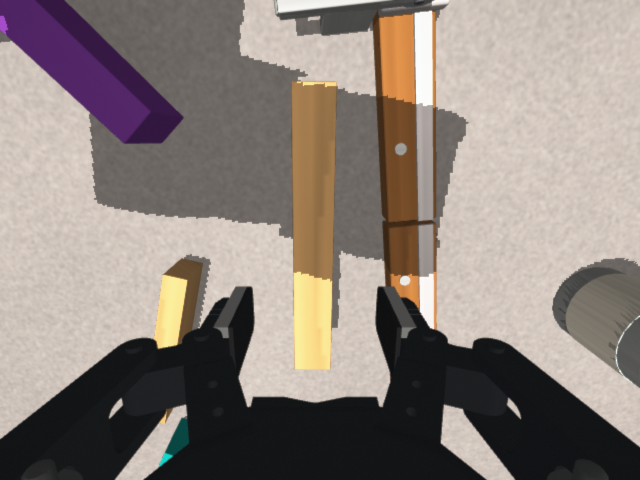

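View pics/s6.png

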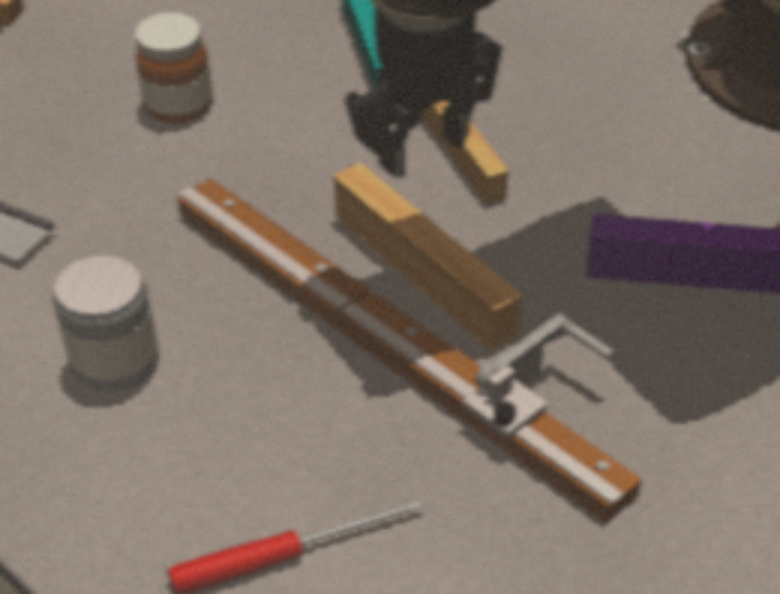

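View pics/t6.png

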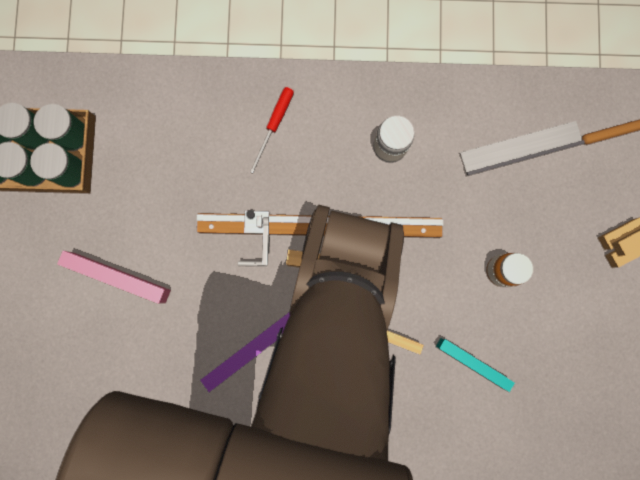

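```bash
python3 -m pendant '[[4,-0.1,0,0,0,0,0.3],[8,-0.1,0,0,0,0,0.2],[11,-0.1,0,0,0,0,0.1],[12.2,-0.1,0,0,0,0,0.1],[12.2,-0.1,0,0,0,0,-1],[12.2,-0.1,0,0,0,0,-1],[12.2,-0.1,0,0,0,0,-1],[12.2,-0.1,0,0,0,0,-1]]' 40
python3 -c "
from h import *
o=env.get_obs();print(o['ee_pos'],R.from_rotvec(o['ee_rot']).as_matrix().round(4),o['force'],o['moment'],o['grip_width'])
p,d=imaging.read_camera('wrist');cv2.imwrite('pics/w7.png',p[:,:,::-1]);np.savez('w7.npz',p=p,d=d,**o)
o=env.get_obs();print(o['ee_pos'],o['force'],o['grip_width'])
"
```

```text
t: 7.22
ee_pos: [0.4986, -0.0403, 0.0497]
ee_rot: [1.279, 1.161, -1.277]
force: [0.6, 0.2, -1.9]
grip_width: 0.343
[ 0.49858328 -0.04034851  0.04968457] [[ 2.000e-03  9.955e-01 -9.440e-02]
 [-5.000e-04 -9.440e-02 -9.955e-01]
 [-1.000e+00  2.100e-03  3.000e-04]] [ 0.62525302  0.21276809 -1.94461174] [-0.02692003 -0.03852667  0.0263751 ] 0.34346310962241716
[ 0.49851243 -0.04039136  0.04964884] [ 0.7165738   0.62126156 -1.65692483] 0.3449274079044701
```

View pics/w7.png

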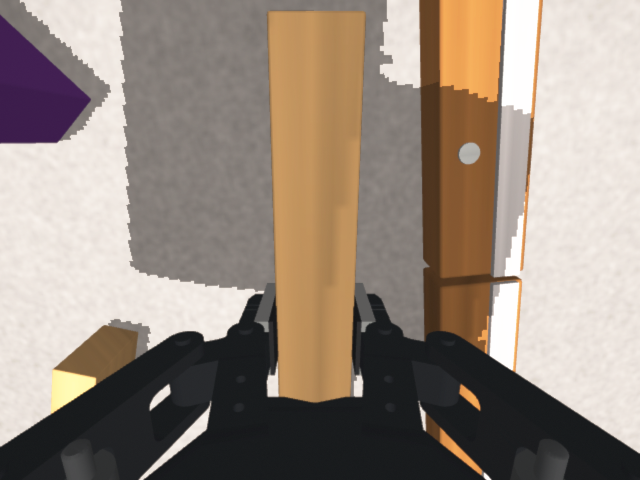

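```bash
python3 -m pendant '[[0,0.6,-0.3,-1,0,0,-1],[0,1.2,-0.6,-2,0,0,-1],[0,1.8,-0.9,-3,0,0,-1],[0,2.4,-1.2,-4,0,0,-1],[0,3.0,-1.5,-5,0,0,-1],[0,3.6,-1.7,-5.9,0,0,-1],[0,3.99,-1.88,-5.9,0,0,-1],[0,3.99,-1.88,-5.9,0,0,-1]]' 40
python3 -c "
from h import *
o=env.get_obs();print(o['ee_pos'],R.from_rotvec(o['ee_rot']).as_matrix().round(4),o['force'],o['moment'],o['grip_width'])
p,d=imaging.read_camera('wrist');cv2.imwrite('pics/w8.png',p[:,:,::-1]);np.savez('w8.npz',p=p,d=d,**o)
"
```

```text
t: 7.93
ee_pos: [0.5404, -0.0253, 0.0484]
ee_rot: [1.203, 1.213, -1.203]
force: [-0.6, -1.0, -2.0]
grip_width: 0.344
[ 0.54040635 -0.02530609  0.04840906] [[ 6.0e-04  1.0e+00  8.4e-03]
 [-2.0e-04  8.4e-03 -1.0e+00]
 [-1.0e+00  6.0e-04  2.0e-04]] [-0.55322418 -1.02631465 -1.97350017] [-0.03236261 -0.0306091   0.00658841] 0.3437215242482166
```

View pics/w8.png

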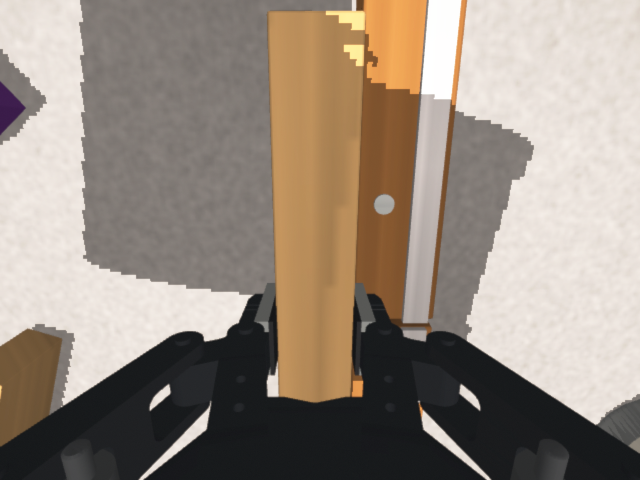

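```bash
python3 -m pendant '[[0,0.05,0,0,0,0,-1],[0,0.1,0,0,0,0,-1],[0,0.15,0,0,0,0,-1],[0,0.15,0,0,0,0,-1],[0,0.15,0,0,0,0,-1],[0,0.15,0,0,0,0,-1],[0,0.15,0,0,0,0,-1],[0,0.15,0,0,0,0,-1]]' 40
python3 - <<'E'
from h import *
o=np.load("w8.npz");c=rayw(o,[[269,12],[365,12],[278,380],[353,380]],.06);print(c.round(4),c[:2].mean(0),c[2:].mean(0))
o=env.get_obs();print(o['ee_pos'],o['force'],o['moment'])
E
```

```text
t: 8.65
ee_pos: [0.541, -0.0255, 0.0485]
ee_rot: [1.203, 1.213, -1.203]
force: [0.3, -0.6, -0.9]
grip_width: 0.34
[[ 0.5251  0.0836  0.06  ]
 [ 0.5545  0.0838  0.06  ]
 [ 0.5247 -0.0503  0.06  ]
 [ 0.556  -0.0501  0.06  ]] [0.53981784 0.08366111 0.06      ] [ 0.54037687 -0.05019522  0.06      ]
[ 0.54097374 -0.02553603  0.04849823] [ 0.26950848 -0.60385964 -0.88852344] [-0.00757154 -0.02475151 -0.03790683]
```

```bash
python3 -m pendant '[[0,0.05,0,0,0,0,-1],[0,0.05,0,0,0,0,-1],[0,0.05,0,0,0,0,-1],[0,0.05,0,0,0,0,-1],[0,0.1,0,0,0,0,-1],[0,0.1,0,0,0,0,-1],[0,0.1,0,0,0,0,-1],[0,0.1,0,0,0,0,-1]]' 40
python3 - <<'E'
from h import *
o=env.get_obs();print(o['ee_pos'],o['force'],o['moment'])
E
```

```text
t: 9.32
ee_pos: [0.542, -0.0255, 0.0485]
ee_rot: [1.203, 1.213, -1.203]
force: [-0.2, -0.5, -1.9]
grip_width: 0.339
[ 0.54200813 -0.0255307   0.04847849] [-0.15824316 -0.45235365 -1.85823734] [ 0.02609851 -0.03961032 -0.00381741]
```

```bash
python3 -m pendant '[[0,0.05,0,0,0,0,-1],[0,0.05,0,0,0,0,-1],[0,0.05,0,0,0,0,-1],[0,0.05,0,0,0,0,-1],[0,0.1,0,0,0,0,-1],[0,0.1,0,0,0,0,-1],[0,0.1,0,0,0,0,-1],[0,0.1,0,0,0,0,-1]]' 40
python3 - <<'E'
from h import *
o=env.get_obs();print(o['ee_pos'],o['force'],o['moment'])
E
```

```text
t: 9.98
ee_pos: [0.543, -0.0255, 0.0485]
ee_rot: [1.203, 1.213, -1.203]
force: [1.0, 0.1, -0.8]
grip_width: 0.345
[ 0.5430222  -0.0255171   0.04847754] [ 1.00441463  0.13238318 -0.76901793] [ 0.09140986 -0.00128667  0.0117413 ]
```

```bash
python3 -m pendant '[[0,0.03,0,0,0,0,-1],[0,0.03,0,0,0,0,-1],[0,0.03,0,0,0,0,-1],[0,0.06,0,0,0,0,-1],[0,0.06,0,0,0,0,-1],[0,0.06,0,0,0,0,-1],[0,0.06,0,0,0,0,-1],[0,0.06,0,0,0,0,-1]]' 40
python3 - <<'E'
from h import *
o=env.get_obs();print(o['ee_pos'],o['force'],o['moment'])
E
```

```text
t: 10.65
ee_pos: [0.5436, -0.0255, 0.0485]
ee_rot: [1.203, 1.213, -1.203]
force: [-0.1, -0.3, -1.0]
grip_width: 0.342
[ 0.54356915 -0.0255149   0.04846518] [-0.10930519 -0.30059153 -1.0046472 ] [-0.02623219  0.10548894  0.05808539]
```

```bash
python3 -m pendant '[[0,0.03,0,0,0,0,-1],[0,0.03,0,0,0,0,-1],[0,0.03,0,0,0,0,-1],[0,0.06,0,0,0,0,-1],[0,0.06,0,0,0,0,-1],[0,0.06,0,0,0,0,-1],[0,0.06,0,0,0,0,-1],[0,0.06,0,0,0,0,-1]]' 40
python3 - <<'E'
from h import *
o=env.get_obs();print(o['ee_pos'],o['force'],o['moment'])
E
```

```text
t: 11.32
ee_pos: [0.5439, -0.0255, 0.0484]
ee_rot: [1.203, 1.214, -1.204]
force: [-5.0, -3.0, -0.4]
grip_width: 0.341
[ 0.54393086 -0.025545    0.04842364] [-5.03927638 -3.03514331 -0.39117688] [-0.35153133  0.8197254   0.43213514]
```

```bash
python3 -m pendant '[[0,0,0,-0.1,0,0,-1],[0,0,0,-0.2,0,0,-1],[0,0,0,-0.3,0,0,-1],[0,0,0,-0.3,0,0,-1],[0,0,0,-0.3,0,0,-1],[0,0,0,-0.3,0,0,-1],[0,0,0,-0.3,0,0,-1],[0,0,0,-0.3,0,0,-1]]' 40
python3 - <<'E'
from h import *
o=env.get_obs();print(o['ee_pos'],o['force'],o['moment'],R.from_rotvec(o['ee_rot']).as_matrix()[1,1])
E
```

```text
t: 11.98
ee_pos: [0.5441, -0.0255, 0.0484]
ee_rot: [1.199, 1.215, -1.2]
force: [-4.2, -2.8, -0.5]
grip_width: 0.34
[ 0.5441496  -0.0254993   0.04844599] [-4.19344267 -2.79083007 -0.51351754] [-0.38723678  0.88357601  0.07708605] 0.013141488860714007
```

```bash
python3 -m pendant '[[0,0,-0.3,0,0,0,-1],[0,0,-0.6,0,0,0,-1],[0,0,-0.9,0,0,0,-1],[0,0,-1.2,0,0,0,-1],[0,0,-1.5,0,0,0,-1],[0,0,-1.7,0,0,0,-1],[0,0,-1.8,0,0,0,-1],[0,0,-1.8,0,0,0,-1]]' 40
python3 - <<'E'
from h import *
p,d=imaging.read_camera('wrist');cv2.imwrite('pics/w9.png',p[:,:,::-1]);o=env.get_obs();print(o['ee_pos'],o['force'],o['moment'],R.from_rotvec(o['ee_rot']).as_matrix()[1,1])
E
```

```text
t: 12.65
ee_pos: [0.544, -0.0071, 0.0485]
ee_rot: [1.199, 1.216, -1.199]
force: [-3.1, 1.3, -2.2]
grip_width: 0.343
[ 0.54397606 -0.00717068  0.04847434] [-3.17142995  1.37300419 -1.44972122] [0.19668648 0.71455812 0.04209576] 0.013256190592814354
```

View pics/w9.png

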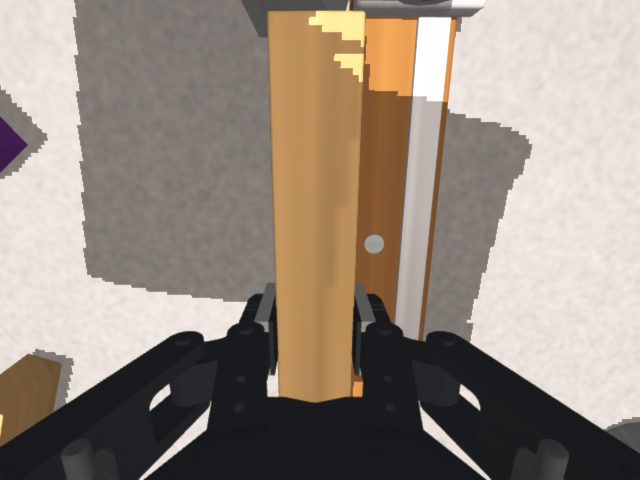

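```bash
python3 -m pendant '[[0,0,-0.05,0,0,0,-1],[0,0,-0.1,0,0,0,-1],[0,0,-0.15,0,0,0,-1],[0,0,-0.2,0,0,0,-1],[0,0,-0.25,0,0,0,-1],[0,0,-0.3,0,0,0,-1],[0,0,-0.3,0,0,0,-1],[0,0,-0.3,0,0,0,-1]]' 40
```

```text
t: 13.37
ee_pos: [0.5439, -0.0044, 0.0485]
ee_rot: [1.199, 1.215, -1.199]
force: [-3.8, -2.3, -1.7]
grip_width: 0.347
```

```bash
python3 -m pendant '[[0,0,-0.03,0,0,0,-1],[0,0,-0.05,0,0,0,-1],[0,0,-0.05,0,0,0,-1],[0,0,-0.08,0,0,0,-1],[0,0,-0.1,0,0,0,-1],[0,0,-0.1,0,0,0,-1],[0,0,-0.1,0,0,0,-1],[0,0,-0.1,0,0,0,-1]]' 40
```

```text
t: 14.03
ee_pos: [0.544, -0.0035, 0.0485]
ee_rot: [1.199, 1.215, -1.199]
force: [-3.6, -2.4, -1.0]
grip_width: 0.342
```

```bash
python3 -m pendant '[[0,0,-0.02,0,0,0,-1],[0,0,-0.04,0,0,0,-1],[0,0,-0.06,0,0,0,-1],[0,0,-0.06,0,0,0,-1],[0,0,-0.08,0,0,0,-1],[0,0,-0.08,0,0,0,-1],[0,0,-0.08,0,0,0,-1],[0,0,-0.08,0,0,0,-1]]' 40
```

```text
t: 14.7
ee_pos: [0.544, -0.0027, 0.0485]
ee_rot: [1.199, 1.215, -1.199]
force: [-3.4, -1.7, -2.0]
grip_width: 0.339
```

```bash
python3 -m pendant '[[0,0,-0.02,0,0,0,-1],[0,0,-0.04,0,0,0,-1],[0,0,-0.06,0,0,0,-1],[0,0,-0.06,0,0,0,-1],[0,0,-0.08,0,0,0,-1],[0,0,-0.08,0,0,0,-1],[0,0,-0.08,0,0,0,-1],[0,0,-0.08,0,0,0,-1]]' 40
```

```text
t: 15.37
ee_pos: [0.5439, -0.0019, 0.0485]
ee_rot: [1.199, 1.215, -1.199]
force: [-4.8, -1.1, -1.3]
grip_width: 0.34
```

```bash
python3 -m pendant '[[0,0,-0.02,0,0,0,-1],[0,0,-0.04,0,0,0,-1],[0,0,-0.06,0,0,0,-1],[0,0,-0.06,0,0,0,-1],[0,0,-0.08,0,0,0,-1],[0,0,-0.08,0,0,0,-1],[0,0,-0.08,0,0,0,-1],[0,0,-0.08,0,0,0,-1]]' 40
```

```text
t: 16.03
ee_pos: [0.5439, -0.0011, 0.0485]
ee_rot: [1.199, 1.215, -1.199]
force: [-4.1, -1.9, -1.0]
grip_width: 0.341
```

```bash
python3 -m pendant '[[0,0,-0.02,0,0,0,-1],[0,0,-0.04,0,0,0,-1],[0,0,-0.06,0,0,0,-1],[0,0,-0.06,0,0,0,-1],[0,0,-0.08,0,0,0,-1],[0,0,-0.08,0,0,0,-1],[0,0,-0.08,0,0,0,-1],[0,0,-0.08,0,0,0,-1]]' 40
```

```text
t: 16.7
ee_pos: [0.5439, -0.0005, 0.0485]
ee_rot: [1.199, 1.215, -1.2]
force: [-3.3, -5.2, -1.2]
grip_width: 0.339
```

```bash
python3 -m pendant '[[0,0,-0.02,0,0,0,-1],[0,0,-0.04,0,0,0,-1],[0,0,-0.05,0,0,0,-1],[0,0,-0.05,0,0,0,-1],[0,0,-0.05,0,0,0,-1],[0,0,-0.05,0,0,0,-1],[0,0,-0.05,0,0,0,-1],[0,0,-0.05,0,0,0,-1]]' 40
python3 - <<'E'
from h import *
o=env.get_obs();print(o['ee_pos'],o['force'],o['moment'],R.from_rotvec(o['ee_rot']).as_matrix()[1,1])
E
```

```text
t: 17.37
ee_pos: [0.5439, -0.0005, 0.0485]
ee_rot: [1.199, 1.215, -1.2]
force: [-3.2, -9.3, -0.7]
grip_width: 0.34
[ 5.43910611e-01 -4.85620925e-04  4.84814779e-02] [-3.17792792 -9.30894478 -0.70446312] [-1.54288504  0.80945415  0.0574386 ] 0.013246842314950352
```

```bash
python3 -m pendant '[[0,0,-0.02,0,0,0,-1],[0,0,-0.03,0,0,0,-1],[0,0,-0.03,0,0,0,-1],[0,0,-0.03,0,0,0,-1],[0,0,-0.03,0,0,0,-1],[0,0,-0.03,0,0,0,-1],[0,0,-0.03,0,0,0,-1],[0,0,-0.03,0,0,0,-1]]' 40
python3 -m pendant '[[0,0,0,0,0,0,-1],[0,0,0,0,0,0,-1],[0,0,0,0,0,0,-1],[0,0,0,0,0,0,-1],[0,0,0,0,0,0,-1],[0,0,0,0,0,0,-1],[0,0,0,0,0,0,-1],[0,0,0,0,0,0,-1]]' 40
python3 - <<'E'
from h import *
p,d=imaging.read_camera('wrist');cv2.imwrite('pics/w10.png',p[:,:,::-1]);np.savez('w10.npz',p=p,d=d,**env.get_obs())
p,d=imaging.read_camera('scene');cv2.imwrite('pics/s10.png',cv2.resize(p[130:350,180:440,::-1],None,fx=3,fy=2.7))
o=env.get_obs();print(o['ee_pos'],o['force'],o['moment'],R.from_rotvec(o['ee_rot']).as_matrix()[1,1])
E
```

```text
t: 18.03
ee_pos: [0.5439, -0.0005, 0.0485]
ee_rot: [1.199, 1.215, -1.2]
force: [-4.4, -12.1, -1.9]
grip_width: 0.345
t: 18.7
ee_pos: [0.5439, -0.0005, 0.0485]
ee_rot: [1.199, 1.215, -1.2]
force: [-3.7, -11.5, -2.3]
grip_width: 0.342
[ 5.43912093e-01 -4.47557324e-04  4.84917733e-02] [ -5.15564058 -12.54111538  -1.45008835] [-1.98204061  0.90003125  0.07663046] 0.013246653839753264
```

View pics/w10.png

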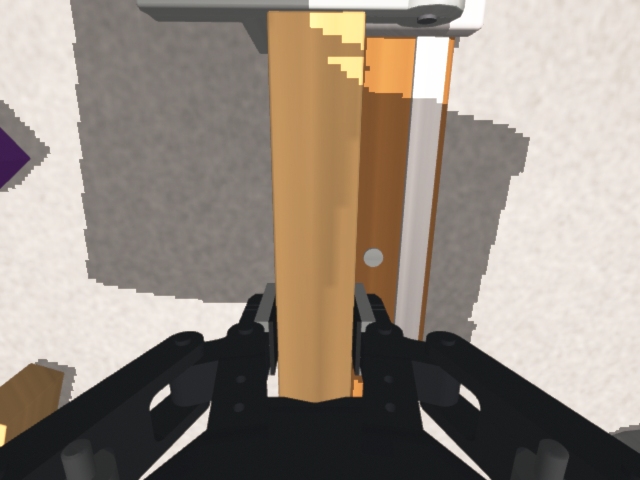

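View pics/s10.png

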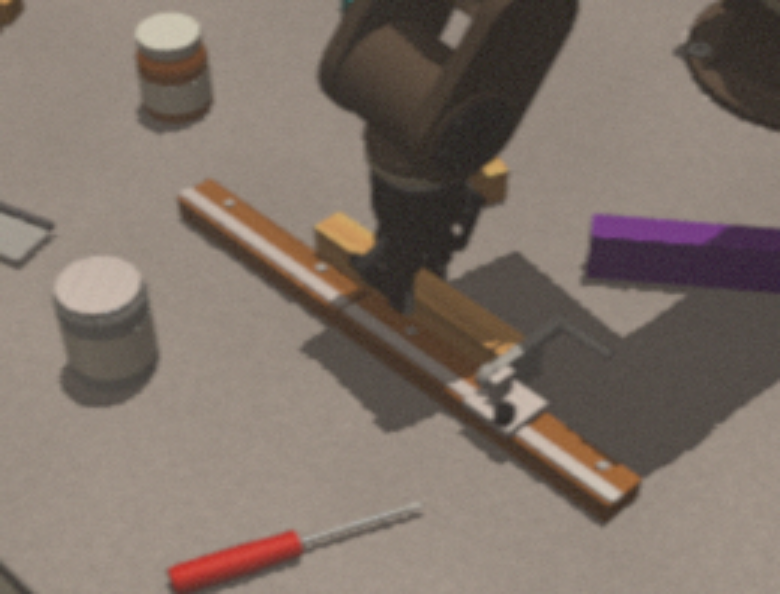

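```bash
python3 -m pendant '[[0,-0.02,0.04,0,0,0,-1],[0,-0.02,0.07,0,0,0,-1],[0,-0.02,0.07,0,0,0,-1],[0,-0.02,0.07,0,0,0,-0.1],[0,-0.02,0.07,0,0,0,0.1],[0,-0.02,0.07,0,0,0,0.1],[0,-0.02,0.07,0,0,0,0.1],[0,-0.02,0.07,0,0,0,0.1]]' 40
python3 - <<'E'
from h import *
p,d=imaging.read_camera('wrist');cv2.imwrite('pics/w11.png',p[:,:,::-1])
o=env.get_obs();print(o['ee_pos'],o['force'],o['moment'],o['grip_width'])
E
```

```text
t: 19.47
ee_pos: [0.5439, -0.0001, 0.0486]
ee_rot: [1.2, 1.215, -1.199]
force: [-0.8, -0.5, -0.3]
grip_width: 0.55
[ 5.43886382e-01 -1.09161427e-04  4.86085541e-02] [-1.012168   -1.3837571   0.60045081] [0.04902697 0.01220284 0.00200085] 0.5504505570398285
```

View pics/w11.png

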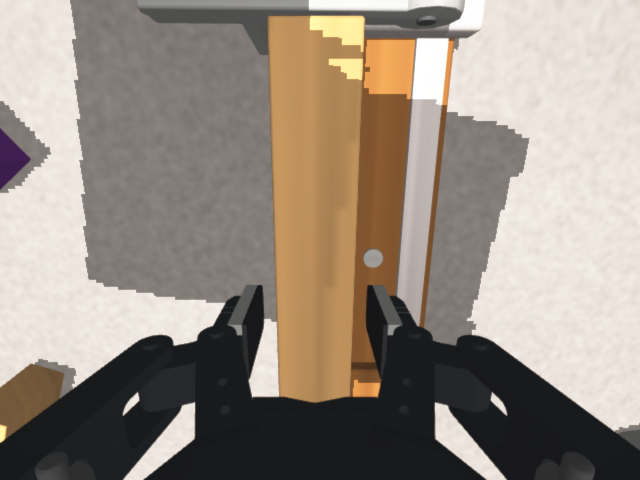

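```bash
python3 -m pendant '[[-1,0,0,0,0,0,0.1],[-4,0,0,0,0,0,0.1],[-8,0,0,0,0,0,0.1],[-12,0,0,0,0,0,0.1],[-12,-1.2,-3.6,0,0,0,0.1],[-12,-2.4,-7.2,0,0,0,0.1],[-12,-3.7,-10.8,0,0,0,0.1],[-12,-4.95,-14.63,0,0,0,0.1]]' 25
python3 -m pendant '[[0,0,0,0,0,0,0.1],[0,0,0,0,0,0,0.1],[0,0,0,0,0,0,0.1],[0,0,0,0,0,0,0.1],[0,0,0,0,0,0,0.1],[0,0,0,0,0,0,0.1],[0,0,0,0,0,0,0.1],[0,0,0,0,0,0,0.1]]' 25
python3 - <<'E'
from h import *
o=env.get_obs();p,d=imaging.read_camera('wrist');cv2.imwrite('pics/w12.png',p[:,:,::-1]);np.savez('w12.npz',p=p,d=d,**o)
print(o['ee_pos'],o['force'],R.from_rotvec(o['ee_rot']).as_matrix().round(4),o['grip_width'])
E
```

```text
t: 20.18
ee_pos: [0.4915, 0.1465, 0.1696]
ee_rot: [1.201, 1.214, -1.199]
force: [0.7, 0.9, 0.1]
grip_width: 0.549
t: 20.85
ee_pos: [0.4924, 0.1449, 0.1684]
ee_rot: [1.2, 1.215, -1.2]
force: [0.2, -0.5, -0.3]
grip_width: 0.549
[0.49242897 0.14490941 0.16839883] [ 0.23943205 -0.54738186 -0.25955557] [[-1.000e-04  9.999e-01  1.230e-02]
 [-1.000e-04  1.230e-02 -9.999e-01]
 [-1.000e+00 -1.000e-04  1.000e-04]] 0.548607517511064
```

View pics/w12.png

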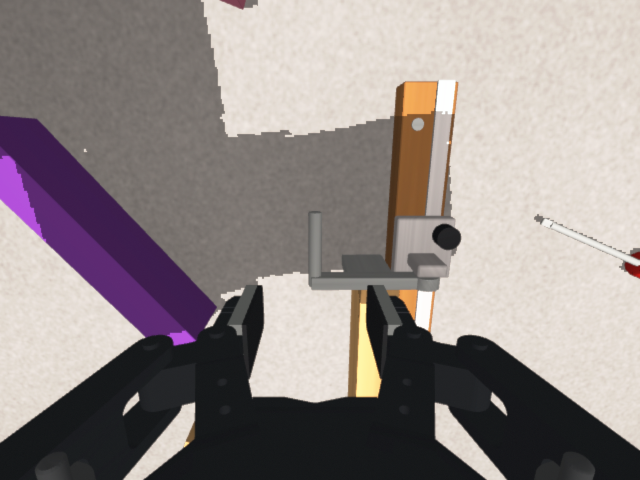

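```bash
python3 -m pendant '[[4,0,0,0,0,0,0.1],[8,0,0,0,0,0,0.1],[11,0,0,0,0,0,0],[11.7,0,0,0,0,0,0],[11.7,0,0,0,0,0,-1],[11.7,0,0,0,0,0,-1],[11.7,0,0,0,0,0,-1],[11.7,0,0,0,0,0,-1]]' 30
python3 - <<'E'
from h import *
o=env.get_obs();p,d=imaging.read_camera('wrist');cv2.imwrite('pics/w13.png',p[:,:,::-1]);np.savez('w13.npz',p=p,d=d,**o)
print(o['ee_pos'],o['force'],o['grip_width'])
E
```

```text
t: 21.57
ee_pos: [0.4926, 0.1455, 0.053]
ee_rot: [1.201, 1.214, -1.198]
force: [-1.5, -0.1, 0.9]
grip_width: 0.1
[0.49258774 0.14551279 0.0530105 ] [-1.53586016 -0.13694082  0.89011924] 0.10015072844507081
```

View pics/w13.png

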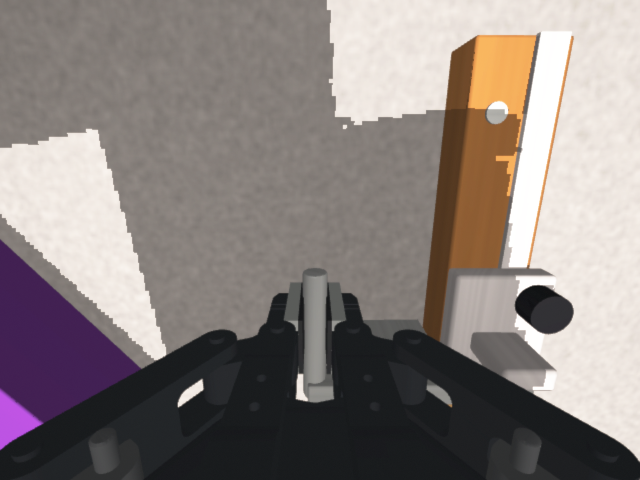

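```bash
python3 -m pendant '[[-0.45,0.01,0,0,0,0,-1],[-1.48,0.13,0,0,0,0,-1],[-2.91,0.51,0,0,0,0,-1],[-4.25,1.14,0,0,0,0,-1],[-5.46,1.99,0,0,0,0,-1],[-6.51,3.04,0,0,0,0,-1],[-7.36,4.25,0,0,0,0,-1],[-7.99,5.59,0,0,0,0,-1]]' 30
python3 - <<'E'
from h import *
o=env.get_obs();p,d=imaging.read_camera('wrist');cv2.imwrite('pics/w14.png',p[:,:,::-1])
print(o['ee_pos'],o['force'],o['grip_width'])
E
```

```text
t: 22.28
ee_pos: [0.5464, 0.1461, 0.1337]
ee_rot: [1.197, 1.218, -1.202]
force: [-4.5, -3.9, -0.3]
grip_width: 0.1
[0.54636102 0.14612809 0.1337076 ] [-4.52379138 -3.85490069 -0.30752144] 0.10043363090647404
```

View pics/w14.png

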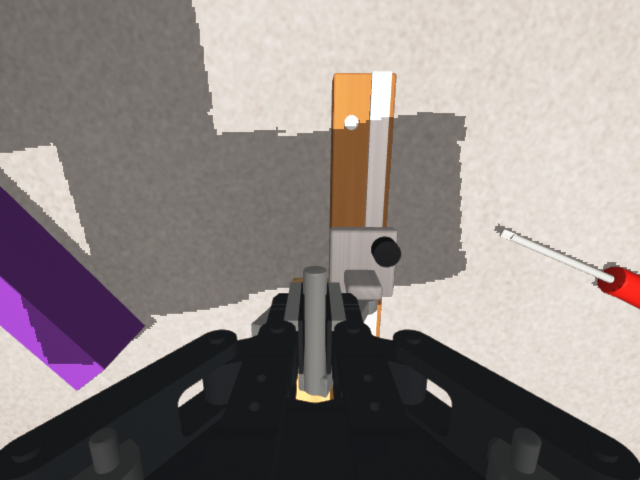

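```bash
python3 -m pendant '[[-0.38,1.43,0,0,0,0,-1],[-0.51,2.91,0,0,0,0,-1],[-0.38,4.39,0,0,0,0,-1],[-0.09,5.54,0,0,0,0,-1],[0.35,6.64,0,0,0,0,-1],[0.78,7.41,0,0,0,0,-1],[1.2,8.03,0,0,0,0,-1],[1.2,8.03,0,0,0,0,-1]]' 30
python3 - <<'E'
from h import *
o=env.get_obs();p,d=imaging.read_camera('wrist');cv2.imwrite('pics/w15.png',p[:,:,::-1])
print(o['ee_pos'],o['force'],o['grip_width'])
E
```

```text
t: 23.0
ee_pos: [0.6298, 0.1471, 0.1194]
ee_rot: [1.201, 1.214, -1.198]
force: [3.6, -0.8, 2.3]
grip_width: 0.103
[0.62975635 0.14711866 0.11938612] [ 3.57420566 -0.8308392   2.32457158] 0.10305205762669926
```

View pics/w15.png

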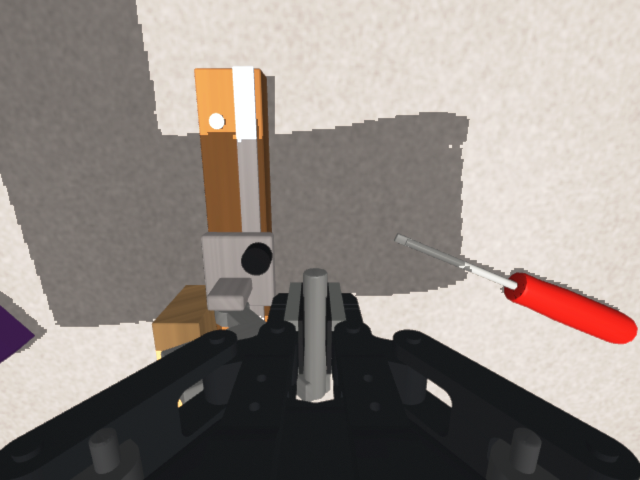

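```bash
python3 -m pendant '[[0,0,0,0,0,0,0],[0,0,0,0,0,0,0.1],[0,0,0,0,0,0,0.1],[0,0,0,0,0,0,0.1],[-1,0,0,0,0,0,0.1],[-4,0,0,0,0,0,0.1],[-8,0,0,0,0,0,0.1],[-12,0,0,0,0,0,0.1]]' 30
python3 -m pendant '[[0,-2,2,0,0,0,0.1],[0,-4,5,0,0,0,0.1],[0,-6,8,0,0,0,0.1],[0,-7,11,0,0,0,0.1],[0,-7,13,0,0,0,0.1],[0,-7,13,0,0,0,0.1],[0,-7,13,0,0,0,0.1],[0,-7,13,0,0,0,0.1]]' 30
python3 - <<'E'
from h import *
o=env.get_obs();p,d=imaging.read_camera('wrist');cv2.imwrite('pics/w16.png',p[:,:,::-1]);np.savez('w16.npz',p=p,d=d,**o)
print(o['ee_pos'],o['force'],o['grip_width'])
p,d=imaging.read_camera('scene');cv2.imwrite('pics/s16.png',cv2.resize(p[130:350,180:440,::-1],None,fx=3,fy=2.7))
E
```

```text
t: 23.72
ee_pos: [0.6278, 0.1472, 0.241]
ee_rot: [1.198, 1.217, -1.201]
force: [0.8, -1.1, 0.6]
grip_width: 0.547
t: 24.38
ee_pos: [0.5603, 0.0168, 0.2398]
ee_rot: [1.2, 1.215, -1.199]
force: [-0.1, -0.5, 0.7]
grip_width: 0.549
[0.56028492 0.01680093 0.2398219 ] [-0.08862492 -0.51973266  0.74204892] 0.5487309904405555
```

View pics/w16.png

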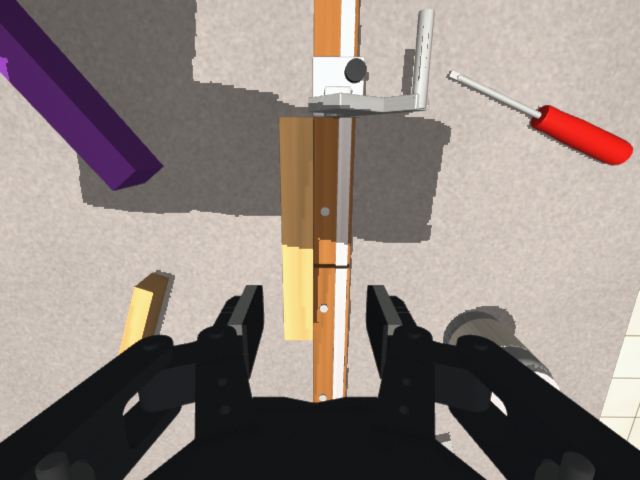

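View pics/s16.png

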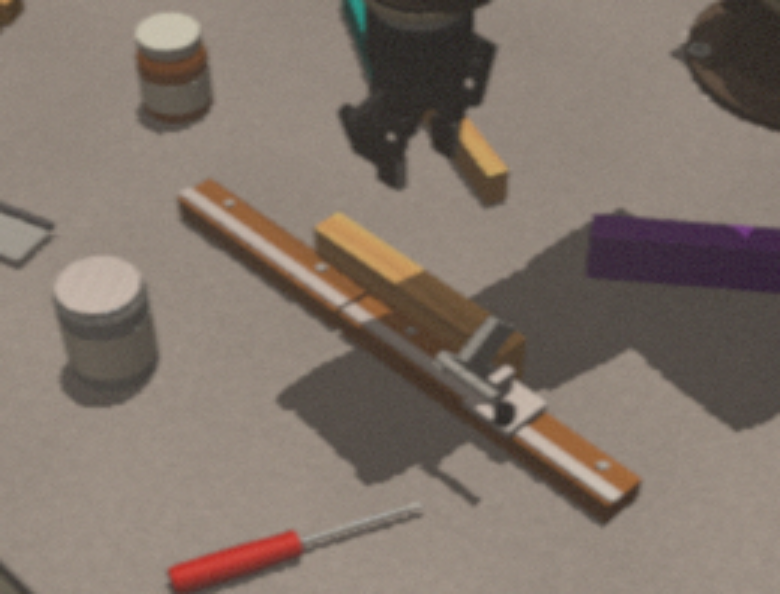

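Run:
```python
from h import *
o=np.load("w16.npz");p=o['p'];c=cloudw(o['d'],o)
hsv=cv2.cvtColor(p,cv2.COLOR_RGB2HSV);S=hsv[...,1].astype(float)
cv2.imwrite("pics/w16z.png",cv2.resize(p[80:350,260:440,::-1],None,fx=3,fy=2.2,interpolation=cv2.INTER_CUBIC))
e=[]
for v in range(125,335):
    r=S[v,270:295];hi=r[18:].mean();lo=r[:5].mean();th=(hi+lo)/2;i=np.nonzero(r>th)[0][0];e.append((270+i-1+(th-r[i-1])/(r[i]-r[i-1]),v))
w=rayw(o,e,.06);k=np.polyfit(w[:,1],w[:,0],1);print("cleat front edge",k,"x at y0",k[1],"yaw",-k[0])
e=[]
for v in range(345,395):
    r=S[v,303:325];hi=r[16:].mean();lo=r[:5].mean();th=(hi+lo)/2;i=np.nonzero(r>th)[0][0];e.append((303+i-1+(th-r[i-1])/(r[i]-r[i-1]),v))
w=rayw(o,e,.028);print("fence edge",np.polyfit(w[:,1],w[:,0],1),w[:,0].mean(),w[:,1].mean())
print("cleat ends",rayw(o,[[296,116.5],[299,340]],.06).round(4))
print("carrier corner",rayw(o,[[314,114.5]],.07).round(4))
for v in(20,40,60,80):print(c[v,422].round(4))
q=c[10:95,410:435].reshape(-1,3);q=q[(q[:,2]>.1)&(q[:,2]<.2)];print("pin",np.median(q,0),np.percentile(q[:,2],95))
```

```text
cleat front edge [-0.00728591  0.52802871] x at y0 0.5280287070457348 yaw 0.007285913079625354
fence edge [-0.00934127  0.558054  ] 0.5596777156892319 -0.17382130750923924
cleat ends [[ 0.5426  0.1079  0.06  ]
 [ 0.5449 -0.1129  0.06  ]]
carrier corner [[0.5582 0.109  0.07  ]]
[0.6254 0.1613 0.1287]
[0.6265 0.1502 0.1287]
[0.6277 0.1388 0.1285]
[0.6291 0.1271 0.128 ]
pin [0.62768006 0.14373184 0.12819165] 0.12975251161146484
```

View pics/w16z.png

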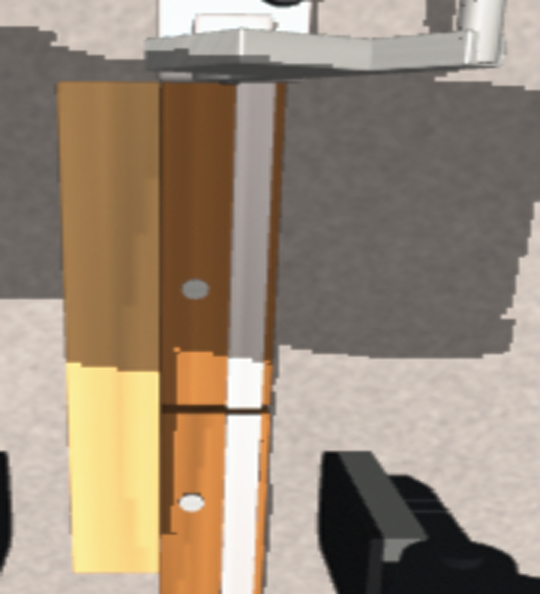

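```bash
python3 -c "
from plant import job
print(job.sign_off())"
```

```text
the job is handed in; nothing more can be done
None
```

I flipped the stop down onto its end stop and slid the cleat flush along the fence. I then pressed it against the stop with about 10 to 12 N for more than a second, released it, and flipped the stop back up. The job was handed in at about 24.5 s of the 72 s allowed; the hand-in reports no verdict.

- **Stop down:** pressing the pin brought the wrist reading to 35 N with almost no movement, so the leaf was against its end stop. That was harder than needed but below the limits.
- **Pushing:** the wrist read about 4 to 5 N against the fence and 11.5 to 12.5 N along it. Sliding friction accounted for about 2 N of the push along the fence. I could not measure the force on the stop directly.
- **Cleat after release:** in the last wrist picture its yaw matched the fence within about 0.002 rad. Its front edge was one cleat width (30 mm) from the fence's face, and its end was within about 0.5 mm of the gauging plane. Camera calibration is good to about 2 mm.
- **Leaf:** it was standing free at about 2.2 rad, with the pin close to where it started.
- **Bystanders:** I kept the arm clear of the can, jar and screwdriver. They looked in place in the last pictures, but I did not measure them.
- **Disagreements:** the first top-view estimates of the fence's direction disagreed by up to 0.02 rad, so I used the wrist camera's value. The force readings then suggested about 0.004 rad more. I followed that while pressing, and the final picture still showed the cleat flush.

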